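# Unload the filter-cube magazine

## Task

Unload the filter-cube magazine: lift the retaining bar straight up out of its two open brackets and stand it upright on the bench beside the magazine, then push the follower's tab gently all the way so that all three filter cubes slide out through the mouth and stand upright on the apron, clear of the mouth. Leave the objective, the lens tube and the marker where they are.

Things in the scene. Friction and masses are not known exactly. Their poses are not given: they have to be found in the camera images.
- magazine: fixed grey aluminium cube magazine, 336 x 68 mm. Origin on the bench under the channel's mouth; x points out of the mouth along the apron, z up. Base plate 8 mm thick, x = -184 to +152 mm, 102 mm wide near the mouth. At x < 0 a channel 42 mm wide inside; its walls and in-turned lips reach 57 mm above the bench, with an open slot 28 mm wide along the top
- mouth (a point): midway between the slot floors of the two dark brackets, at magazine x = 6.5 mm, 22 mm above the bench; axes as the magazine's. The brackets stand at y = +-35 mm (6 mm thick); their slots, open at the top, are 13 mm wide in x; bracket tops 48 mm above the bench
- apron (a point): middle of the apron's flat top, where the cubes come out: 8 mm above the bench, at magazine x = 80 mm; axes as the magazine's. A 6 mm high strip runs along either side (48 mm apart in y, centre to centre) and across the end at x = 147 mm
- retaining_bar: loose steel bar, about 140 g, 91 mm long, section 10 x 12 mm, an end plate 28 x 26 mm at either end, fixed raised handle. Lies along magazine y in the two slots, end plates outside the brackets. Origin under its middle, level with the plates' feet: 15 mm above the bench when seated, 0 standing on the bench; it must rise 26 mm to leave the slots. y along the bar, z up
- bar_grip (a point): middle of the handle's horizontal crosspiece, 71 mm above the bar's origin: a square steel rod 10 x 10 mm, 52 mm long, parallel to the bar (y axis), with 40 mm of free space below it; two legs join its ends to the bar
- follower (a joint): position of the follower in the channel, m: 0 at the rear, 0.162 at its end stop, growing toward the mouth. Slides with about 1 N of friction and stays where left. Its front face is at magazine x = -140 mm + this value: 22 mm outside the mouth at the end stop
- follower_tab (a point): middle of the top edge of the follower's black upright tab, 95 mm above the bench. The tab is a plate 32 mm wide (magazine y), 8 mm thick (x) and 36 mm high, with its lower edge 2 mm above the channel's lips; push it on its rear face toward the mouth. Axes as the magazine's
- filter_cube_a: black filter cube, 38 x 38 x 43 mm, 85 g; origin under its middle, z up. It stands in the channel in a row with the other two, in any order; on the apron its origin is 8 mm above the bench
- filter_cube_b: black filter cube, same size, in the same row
- filter_cube_c: black filter cube, same size, in the same row
- objective_a: bystander: microscope objective standing on the bench, 35 mm across, 58 mm high; origin under its middle
- lens_tube_a: bystander: short black lens tube standing on the bench, 31 mm across, 30 mm high; origin under its middle
- marker: bystander: marker pen lying on the bench, 133 mm long; origin under its middle, y axis along the pen
Mind the look-alikes: they are no part of the job. Leave any blue or yellow look-alike of the retaining_bar alone.

How it is judged:
On the way, in this order (a step that is already met when the one before it is completed fails the run):
1. the bar is lifted clear of both brackets while the cubes are still in the channel (z of bar_grip in the frame of magazine above 0.113 m and z of retaining_bar in the frame of magazine above 0.041 m and x of each of filter_cube_a, filter_cube_b, filter_cube_c in the frame of magazine below 0.005 m), for 0.05 s.
2. the bar stands upright on the bench, let go, before the cubes are slid out (height (world z) of retaining_bar below 0.005 m and angle between retaining_bar's own z axis and vertical below 0.2 rad and contact force between retaining_bar and the fingers below 0.1 N and value of joint follower below 0.05 m), for 0.1 s.
At the end, for the whole second after the job is handed in: The bar stands upright (0.2 rad), at rest, on the bench (origin under 5 mm high) within 0.35 m of the magazine's origin; all three cubes stand upright (0.1 rad), at rest, on the apron, each middle at least 34 mm out of the mouth (magazine x) (height (world z) of retaining_bar below 0.005 m and angle between retaining_bar's own z axis and vertical below 0.2 rad and linear speed of each of retaining_bar, filter_cube_a, filter_cube_b, filter_cube_c below 0.02 m/s and horizontal distance between retaining_bar and magazine below 0.35 m and x of each of filter_cube_a, filter_cube_b, filter_cube_c in the frame of magazine above 0.034 m and height (world z) of filter_cube_a between 0.005 and 0.012 m and height (world z) of filter_cube_b between 0.005 and 0.012 m and height (world z) of filter_cube_c between 0.005 and 0.012 m and angle between each of filter_cube_a, filter_cube_b, filter_cube_c's own z axis and vertical below 0.1 rad); the robot touches nothing.
It fails at once if a filter cube is tipped by more than 0.35 rad (angle between any of filter_cube_a, filter_cube_b, filter_cube_c's own z axis and vertical above 0.35 rad).
It fails at once if a filter cube is shot out faster than 0.4 m/s (linear speed of any of filter_cube_a, filter_cube_b, filter_cube_c above 0.4 m/s).
It fails at once if the objective, the lens tube or the marker is moved by more than 30 mm (distance of any of objective_a, lens_tube_a, marker from where it was at the start of the episode above 0.03 m).
It also fails if it takes over 54 s, if anything falls off the work surface, if the arm or the gripper's body presses on something with over 40 N, if the wrist force passes 120 N, or if a joint passes its speed limit or range.

## Robot

A 6-joint arm with a two-finger parallel gripper is mounted at the origin on a cart in front of the work surface, level with it; the furniture and walls round the work are solid. World frame = base frame: x ahead of the robot, y to its left, z up, the work surface at z = 0. Lengths are in m, angles in rad, forces in N, time in s.
With the tool pointing down it reaches from about 0.25 to 0.775 m from the base axis. Payload 4 kg.
Tool frame: the origin (TCP) lies midway between the tips of the shut fingers; the grasp point (between the pads) lies 19 mm behind it; z points along the fingers, y is the line along which they close (so a half turn about z gives the same grasp; the last joint's range is limited). The gripper opens to 94 mm and grips with 3 to 60 N. Pads are 16 mm wide; open, the fingers measure 119 mm over their backs; the gripper's body (75 mm by 177 mm) begins 78 mm behind the grasp point.
Start: joints at [1.017, 0.087, 1.371, -0, 1.684, -0.103], TCP at [0.24, 0.495, 0.206] pointing down, gripper open.
Joint ranges: [-3.1, 3.1], [-0.76, 2.03], [0.27, 2.55], [-1.08, 4.22], [0.17, 2.65], [-2.57, 2.57]. Speed limits (rad/s): [2.79, 2.79, 3.14, 3.14, 3.14, 3.14].

## Interface

Orientations are given as a unit quaternion [x, y, z, w].
In Python, from station import robot gives the robot as it stands.
- The arm moves only by the tool carry_out, never from a script. Its argument "rows" is a list of rows, each an object of numbers: "x", "y", "z": the shift along the tool's x, y, z in units of 30 mm (1.0 is 30 mm); "spin": the turn about the tool's z in degrees; "fingers": the opening, from 0 (shut) to 1 (fully open). A call has 1 to 10 rows; each row shifts and turns the commanded pose from where the row before left it, along the tool's axes as they then stand; what a row does not reach is not made up. A row lasts 1/10 s, in which the tool goes at most 50 mm and 8.59 degrees, less where a joint would pass 70% of its speed; a pose out of reach is approached as far as the arm can. A call is refused whole if a number of a shift passes 1 or a number of a turn 8.59, either way. A call with a gripper value outside its range is refused whole. The fingers move at their own pace and stop on an object; "force" is the grip in N (left out, the last holds). Time passes only in rows, so rows that do not move let the fingers close. It gives the time, the measured TCP pose, the force, the opening and the grip force at its end, in the units of the state.
- robot.get_state(): the state, without advancing time (a new reading comes with each control period).
- robot.grab_frame(name): name is "side" or "top"; returns the picture (384x512x3 uint8, red, green, blue); there is no depth.
- robot.get_calibration(name): a dict with "vfov" (degrees; the focal length in pixels is half the picture's height over the tangent of half this angle, whatever the lens; pixels are square), "cx", "cy" (the principal point, pixels), "R" (3x3) and "t" (3): a world point X has camera coordinates R X + t. Camera axes: x right, y down, z forward; pixel columns grow to the right and rows downward; lengths in m; the calibration is good to about 2 mm. A picture is of the moment at which its call begins. get_calibration takes no time and is no camera call.
- robot.job_done(): hands the job in; it is judged then, once.
The state is a dict: "clock": time; "joints": joint angles; "joint_velocities": joint speeds; "tau": joint torques, N m; "eef_pos": TCP position; "tcp_rot": TCP orientation; "force": force on the tool from outside, world axes, zero at the start; "torque": the same for the moment, N m; "gripper_width": opening from 0.0 (shut) to 1.0 (fully open); "gripper_force": force on a finger pad.
Only numpy, scipy, OpenCV 4.12 (cv2) and the standard library are available. Lean on these libraries where they do the work, as an engineer would, in place of code of your own. Each camera call takes 0.05 s, during which the arm holds its last target. There are 200 camera calls.

## Working session

There is one attempt and no reset: what is moved stays moved. The work goes in short steps, Python scripts to look and compute and a tool call to move; the robot and the scene stay as the last step left them, time stands still between calls to the robot, and variables do not carry over. Pictures are saved under pics/ and viewed, at most 10 in all, crops included, and the job is handed in when it is done.

Besides the shell and the picture viewer there is one more tool, called after "Request:" as name(argument=value, ...), one argument or row to a line, values as JSON. carry_out: Moves the arm, as the interface text tells. Its arguments: {"type":"object","properties":{"rows":{"type":"array"},"force":{"type":"number"}},"required":["rows"]}

```bash
mkdir -p pics; cat > h.py <<'E'
import numpy as np,cv2
from station import robot
def cal(n):
    c=robot.get_calibration(n); f=192/np.tan(np.radians(c['vfov'])/2)
    return f,c['cx'],c['cy'],np.array(c['R']),np.array(c['t'])
def onplane(n,u,v,z):
    f,cx,cy,R,t=cal(n); d=R.T@np.array([(u-cx)/f,(v-cy)/f,1]); o=-R.T@t
    return o+d*(z-o[2])/d[2]
def proj(n,X):
    f,cx,cy,R,t=cal(n); p=R@np.array(X)+t; return p[:2]/p[2]*f+[cx,cy]
def tri(u1,u2):
    # side px, top px
    A=[];b=[]
    for n,(u,v) in (('side',u1),('top',u2)):
        f,cx,cy,R,t=cal(n); d=R.T@np.array([(u-cx)/f,(v-cy)/f,1]); d/=np.linalg.norm(d); P=np.eye(3)-np.outer(d,d)
        A.append(P); b.append(P@(-R.T@t))
    return np.linalg.lstsq(np.vstack(A),np.hstack(b),rcond=None)[0]
E
python3 - <<'E'
from h import *
for n in('side','top'):
    im=robot.grab_frame(n)[:,:,::-1]; cv2.imwrite(f'pics/{n}0.png',cv2.resize(im,(800,600),interpolation=cv2.INTER_CUBIC)); cv2.imwrite(f'raw_{n}.png',im)
    f,cx,cy,R,t=cal(n); print(n,f,cx,cy,-R.T@t,R[2])
print(robot.get_state())
E
```

```text
side 433.26487670504815 256.59283059965674 187.81178446437136 [ 0.30895869 -0.84519685  0.63783253] [ 0.27100315  0.76058185 -0.58997673]
top 369.2674932074328 262.64720756003084 194.96679346499832 [ 0.48352958 -0.10820754  0.97917767] [ 0.0930751  -0.00635765 -0.99563879]
{'clock': 0.1, 'joints': array([ 1.01694120e+00,  8.79324296e-02,  1.37202649e+00,  2.27736369e-05,
        1.68361147e+00, -1.03078128e-01]), 'joint_velocities': array([ 0.00140922, -0.00285666, -0.00283015,  0.00051699,  0.00113092,
       -0.00011862]), 'tau': array([ 2.35978579e-03, -3.41253126e+01, -3.03301048e+01,  7.20109278e-02,
        3.04217089e-02, -1.00691261e-04]), 'eef_pos': array([0.23935465, 0.49466673, 0.20443204]), 'tcp_rot': array([ 2.23483706e-01,  9.74707164e-01, -9.32347988e-04, -3.29710667e-04]), 'force': array([ 0.07366618, -0.08623883, -0.08964305]), 'torque': array([0.00287585, 0.00275691, 0.02434059]), 'gripper_force': 0.0, 'gripper_width': 0.9991894214304087}
```

View pics/top0.png

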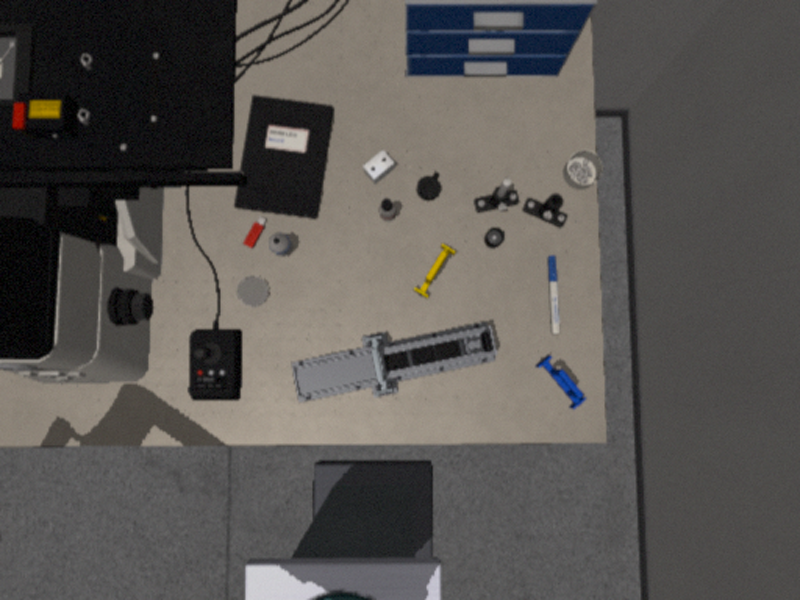

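View pics/side0.png

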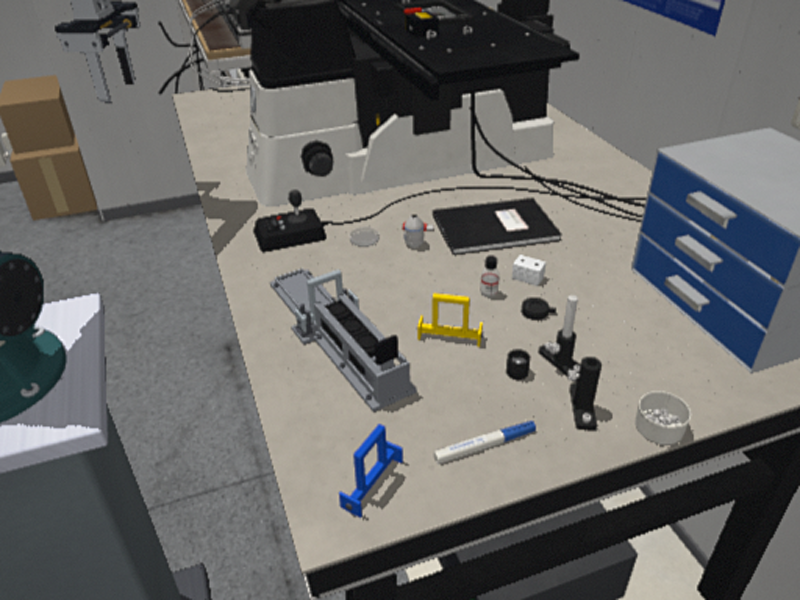

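Top: magazine with the apron end at (297,380), mouth/bar at about (380,362), rear at (493,340), yellow and blue look-alikes apart. Side: bar handle at (325,285), tab at (387,348). Next I zoom on the magazine.

```bash
python3 - <<'E'
from h import *
t=cv2.imread('raw_top.png')[195:265,180:330]; s=cv2.imread('raw_side.png')[165:265,170:270]
a=cv2.resize(t,(750,350),interpolation=cv2.INTER_CUBIC); b=cv2.resize(s,(600,600),interpolation=cv2.INTER_CUBIC)
cv2.imwrite('pics/tz.png',a); cv2.imwrite('pics/sz.png',b)
for p in [(297,380),(380,362),(493,340)]: print(onplane('top',p[0]*.64,p[1]*.64,.03))
print(proj('top',[.24,.495,.2]),proj('top',[0,0,0]))
E
```

```text
[0.44990118 0.07137922 0.03      ]
[ 0.47825686 -0.06395008  0.03      ]
[ 0.51308629 -0.24973963  0.03      ]
[-36.09892713 351.90680171] [218.59099893 422.75841581]
```

View pics/tz.png

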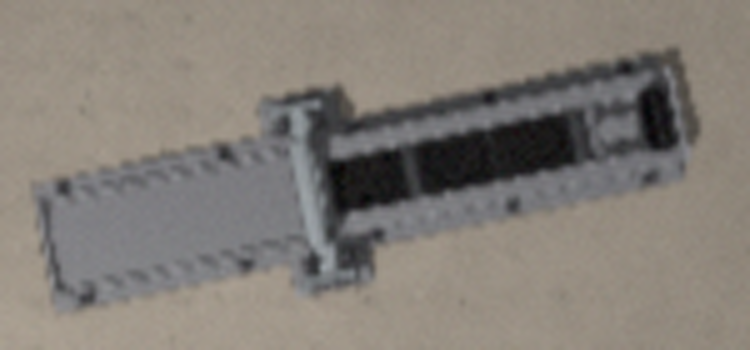

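View pics/sz.png

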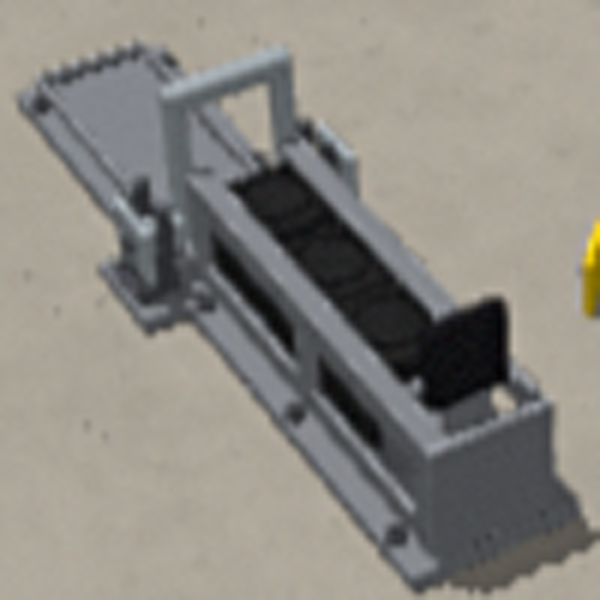

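```bash
python3 - <<'E'
from h import *
T=lambda u,v:(180+u/5-.4,195+v/5-.4)
S=lambda u,v:(170+u/6-.4,165+v/6-.4)
pts={n:onplane('top',*T(*p),z) for n,p,z in [('apL',(38,186),.014),('apR',(60,308),.008),('reL',(668,55),.057),('reR',(686,178),.01),('slL',(655,85),.057),('slR',(672,140),.057)]}
for k,v in pts.items(): print(k,v)
a=[onplane('side',*S(*p),.008) for p in [(25,100),(425,585)]]
print('side plate -y.. edge',a)
d=a[0]-a[1];print('yaw',np.degrees(np.arctan2(d[1],d[0])),np.linalg.norm(d))
d=(pts['apR']-pts['reR']);print(np.degrees(np.arctan2(d[1],d[0])),np.linalg.norm(d[:2]))
print('handle',tri(S(228,78),T(312,168)), onplane('side',*S(228,78),.086), onplane('top',*T(312,168),.091))
print('tab top mid',onplane('side',*S(464,318),.095),onplane('top',*T(655,112),.095),tri(S(464,318),T(657,112)))
e=[onplane('side',*S(*p),.09) for p in [(165,93),(290,50)]];d=e[1]-e[0];print(np.degrees(np.arctan2(d[1],d[0])),e)
E
```

```text
apL [0.47877167 0.08223333 0.014     ]
apR [0.41557674 0.07119358 0.008     ]
reL [ 0.54227901 -0.24048852  0.057     ]
reR [ 0.480788   -0.25542711  0.01      ]
slL [ 0.52729596 -0.23369881  0.057     ]
slR [ 0.49982259 -0.24167754  0.057     ]
side plate -y.. edge [array([0.41298594, 0.06975784, 0.008     ]), array([ 0.48115595, -0.25733316,  0.008     ])]
yaw 101.77266222699875 0.3341192559280638
101.29089143396095 0.33306693462585396
handle [ 0.47998727 -0.06231786  0.08840821] [ 0.47379087 -0.05732849  0.086     ] [ 0.48690716 -0.06393258  0.091     ]
tab top mid [ 0.50689647 -0.23050446  0.095     ] [ 0.51256762 -0.22829051  0.095     ] [ 0.51013107 -0.22883248  0.09312004]
11.36032155778826 [array([ 0.44846727, -0.06389579,  0.09      ]), array([ 0.49914942, -0.053713  ,  0.09      ])]
```

Request:
carry_out(
  rows=[
    {"spin":-7.5,"fingers":0.6},
    {"spin":-7.5},
    {"spin":-7.5},
    {"spin":-7.5},
    {"spin":-7.3},
    {"x":0.1,"y":-1},
    {"x":0.1,"y":-1},
    {"x":0.1,"y":-1},
    {"x":0.1,"y":-1},
    {"x":0.1,"y":-1},
  ],
)

```text
validation failed for argument at $.ro...
```

Request:
carry_out(
  rows=[
    {"y":-1},
    {"y":-1},
    {"y":-1},
    {"y":-1},
    {"x":-0.3,"y":-1},
    {"x":-0.3,"y":-1},
    {"x":-0.3,"y":-1},
    {"x":-0.5,"y":-1},
    {"x":-0.5,"y":-1},
    {"x":0},
  ],
)

```text
validation failed for argument at $.ro...
```

Request:
carry_out(
  rows=[
    {"x":0,"y":0,"z":0,"spin":-7.5,"fingers":0.6},
    {"x":0,"y":0,"z":0,"spin":-7.5,"fingers":0.6},
    {"x":0,"y":0,"z":0,"spin":-7.5,"fingers":0.6},
    {"x":0,"y":0,"z":0,"spin":-7.5,"fingers":0.6},
    {"x":0,"y":0,"z":0,"spin":-7.3,"fingers":0.6},
    {"x":0.1,"y":-1,"z":0,"spin":0,"fingers":0.6},
    {"x":0.1,"y":-1,"z":0,"spin":0,"fingers":0.6},
    {"x":0.1,"y":-1,"z":0,"spin":0,"fingers":0.6},
    {"x":0.1,"y":-1,"z":0,"spin":0,"fingers":0.6},
    {"x":0.1,"y":-1,"z":0,"spin":0,"fingers":0.6},
  ],
)

```text
clock: 1.1
eef_pos: [0.2545, 0.3437, 0.2049]
tcp_rot: [-0.1, 0.995, -0.0, -0.0]
force: [0.2, 0.2, 0.1]
gripper_width: 0.598
gripper_force: 0.0
```

Request:
carry_out(
  rows=[
    {"x":0,"y":-1,"z":0,"spin":0,"fingers":0.6},
    {"x":0,"y":-1,"z":0,"spin":0,"fingers":0.6},
    {"x":0,"y":-1,"z":0,"spin":0,"fingers":0.6},
    {"x":-0.3,"y":-1,"z":0,"spin":0,"fingers":0.6},
    {"x":-0.3,"y":-1,"z":0,"spin":0,"fingers":0.6},
    {"x":-0.4,"y":-1,"z":0,"spin":0,"fingers":0.6},
    {"x":-0.5,"y":-1,"z":0,"spin":0,"fingers":0.6},
    {"x":-0.5,"y":-1,"z":0,"spin":0,"fingers":0.6},
    {"x":-0.5,"y":-1,"z":0,"spin":0,"fingers":0.6},
    {"x":-0.5,"y":-1,"z":0,"spin":0,"fingers":0.6},
  ],
)

```text
clock: 2.1
eef_pos: [0.403, 0.0677, 0.2051]
tcp_rot: [-0.1, 0.995, 0.0, -0.0]
force: [0.5, 0.2, 0.2]
gripper_width: 0.601
gripper_force: 0.0
```

Request:
carry_out(
  rows=[
    {"x":-0.5,"y":-1,"z":0,"spin":0,"fingers":0.6},
    {"x":-0.5,"y":-1,"z":0,"spin":0,"fingers":0.6},
    {"x":-0.5,"y":-1,"z":0,"spin":0,"fingers":0.6},
    {"x":0,"y":-1,"z":0,"spin":0,"fingers":0.6},
    {"x":0,"y":-0.8,"z":0.5,"spin":0,"fingers":0.6},
    {"x":0,"y":0,"z":1,"spin":0,"fingers":0.6},
    {"x":0,"y":0,"z":1,"spin":0,"fingers":0.6},
    {"x":0,"y":0,"z":0,"spin":0,"fingers":0.6},
    {"x":0,"y":0,"z":0,"spin":0,"fingers":0.6},
  ],
)

```text
clock: 3.0
eef_pos: [0.475, -0.0631, 0.1302]
tcp_rot: [-0.1, 0.995, 0.0, -0.001]
force: [-0.1, -0.5, 1.1]
gripper_width: 0.599
gripper_force: 0.0
```

```bash
python3 - <<'E'
from h import *
st=robot.get_state();p=st['eef_pos'];print(p,st['joints'][5])
a=robot.grab_frame('top')[195:265,180:330,::-1]; b=robot.grab_frame('side')[125:225,150:270,::-1]
b=cv2.resize(b,(720,600),interpolation=cv2.INTER_CUBIC)
cv2.imwrite('pics/s1.png',b)
print((proj('side',p)-[150,125]+.4)*6, (proj('side',[.4775,-.064,.086])-[150,125]+.4)*6)
E
```

```text
[ 0.47495536 -0.0630762   0.13023969] -2.0215211421474817
[345.2050372  225.23576415] [362.34903791 325.45164303]
```

View pics/s1.png

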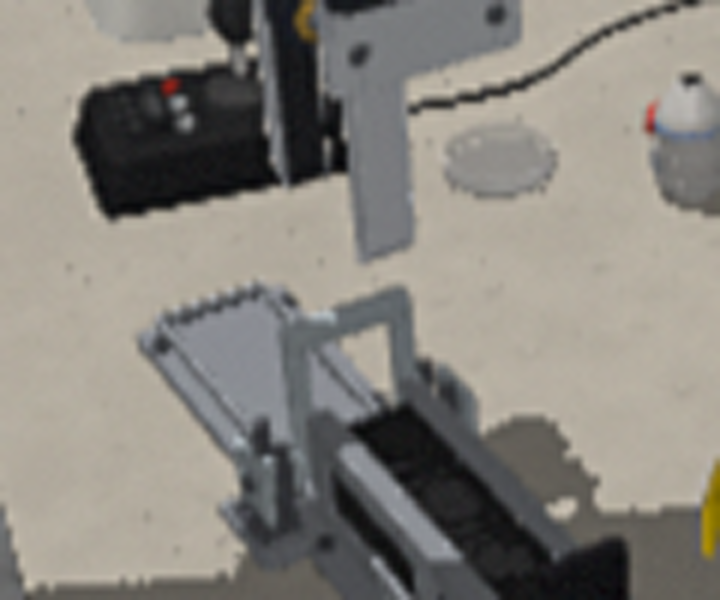

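The fingers straddle the handle: its crosspiece runs from (290,325) to (405,292), and the TCP comes down right over it. I go down and close.

Request:
carry_out(
  rows=[
    {"x":0,"y":0,"z":0.7,"spin":0,"fingers":0.6},
    {"x":0,"y":0,"z":0.7,"spin":0,"fingers":0.6},
    {"x":0,"y":0,"z":0.6,"spin":0,"fingers":0.6},
    {"x":0,"y":0,"z":0,"spin":0,"fingers":0.4},
    {"x":0,"y":0,"z":0,"spin":0,"fingers":0.2},
    {"x":0,"y":0,"z":0,"spin":0,"fingers":0},
    {"x":0,"y":0,"z":0,"spin":0,"fingers":0},
    {"x":0,"y":0,"z":0,"spin":0,"fingers":0},
    {"x":0,"y":0,"z":0,"spin":0,"fingers":0},
    {"x":0,"y":0,"z":0,"spin":0,"fingers":0},
  ],
  force=30,
)

```text
clock: 4.1
eef_pos: [0.4756, -0.0629, 0.0709]
tcp_rot: [-0.1, 0.995, 0.0, 0.0]
force: [-0.4, 0.0, 1.3]
gripper_width: 0.104
gripper_force: 30.0
```

Request:
carry_out(
  rows=[
    {"x":0,"y":0,"z":-0.3,"spin":0,"fingers":0},
    {"x":0,"y":0,"z":-0.5,"spin":0,"fingers":0},
    {"x":0,"y":0,"z":-0.7,"spin":0,"fingers":0},
    {"x":0,"y":0,"z":-0.7,"spin":0,"fingers":0},
    {"x":0,"y":0,"z":-0.6,"spin":0,"fingers":0},
    {"x":0,"y":0,"z":-0.2,"spin":0,"fingers":0},
    {"x":-0.3,"y":0.2,"z":0,"spin":0,"fingers":0},
    {"x":-0.6,"y":0.4,"z":0,"spin":0,"fingers":0},
    {"x":-0.6,"y":0.4,"z":0,"spin":0,"fingers":0},
    {"x":-0.6,"y":0.4,"z":0,"spin":0,"fingers":0},
  ],
)

```text
clock: 5.1
eef_pos: [0.5288, -0.0083, 0.1586]
tcp_rot: [-0.1, 0.995, 0.0, -0.001]
force: [0.3, 1.1, -1.7]
gripper_width: 0.104
gripper_force: 30.0
```

Request:
carry_out(
  rows=[
    {"x":-0.6,"y":0.4,"z":0,"spin":0,"fingers":0},
    {"x":-0.6,"y":0.4,"z":0,"spin":0,"fingers":0},
    {"x":-0.4,"y":0.3,"z":0,"spin":0,"fingers":0},
    {"x":0,"y":0,"z":0.4,"spin":0,"fingers":0},
    {"x":0,"y":0,"z":0.7,"spin":0,"fingers":0},
    {"x":0,"y":0,"z":0.7,"spin":0,"fingers":0},
    {"x":0,"y":0,"z":0.7,"spin":0,"fingers":0},
    {"x":0,"y":0,"z":0.4,"spin":0,"fingers":0},
    {"x":0,"y":0,"z":0.2,"spin":0,"fingers":0},
    {"x":0,"y":0,"z":0,"spin":0,"fingers":0},
  ],
)

```text
clock: 6.1
eef_pos: [0.5684, 0.0321, 0.0664]
tcp_rot: [-0.1, 0.995, 0.0, -0.001]
force: [0.7, -0.1, -1.3]
gripper_width: 0.105
gripper_force: 30.0
```

```bash
python3 - <<'E'
from h import *
st=robot.get_state();p=st['eef_pos'];print(p,st['force'],st['gripper_width'])
a=robot.grab_frame('side')[:,:,::-1]
cv2.imwrite('pics/s2.png',cv2.resize(a[110:270,140:353],(799,600),interpolation=cv2.INTER_CUBIC))
E
```

```text
[0.5683804  0.03211775 0.06636586] [ 0.69998344 -0.08746271 -1.32517507] 0.10479747304091319
```

View pics/s2.png

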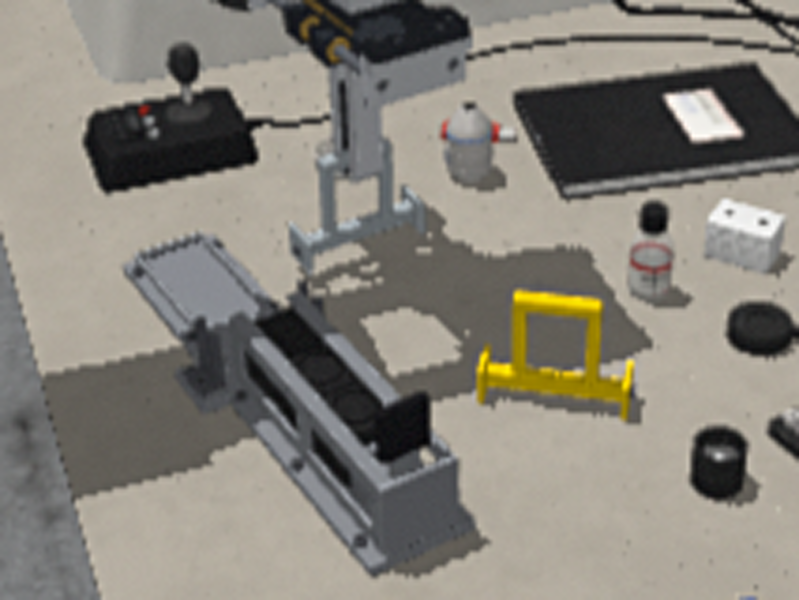

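The bar hangs upright at (355,215), clear of the magazine, about 10 mm above the bench. I set it down slowly.

Request:
carry_out(
  rows=[
    {"x":0,"y":0,"z":0.15,"spin":0,"fingers":0},
    {"x":0,"y":0,"z":0.12,"spin":0,"fingers":0},
    {"x":0,"y":0,"z":0.05,"spin":0,"fingers":0},
    {"x":0,"y":0,"z":0,"spin":0,"fingers":0},
    {"x":0,"y":0,"z":0,"spin":0,"fingers":0},
  ],
)

```text
clock: 6.65
eef_pos: [0.5693, 0.0324, 0.058]
tcp_rot: [-0.1, 0.995, 0.0, 0.0]
force: [-0.2, -0.1, -1.0]
gripper_width: 0.106
gripper_force: 30.0
```

Request:
carry_out(
  rows=[
    {"x":0,"y":0,"z":0.04,"spin":0,"fingers":0},
    {"x":0,"y":0,"z":0.04,"spin":0,"fingers":0},
    {"x":0,"y":0,"z":0,"spin":0,"fingers":0},
  ],
)

```text
clock: 6.95
eef_pos: [0.5695, 0.0324, 0.0562]
tcp_rot: [-0.1, 0.995, 0.0, 0.0]
force: [-0.9, 1.0, 1.2]
gripper_width: 0.101
gripper_force: 30.0
```

Request:
carry_out(
  rows=[
    {"x":0,"y":0,"z":0.02,"spin":0,"fingers":0},
    {"x":0,"y":0,"z":0,"spin":0,"fingers":0},
    {"x":0,"y":0,"z":0,"spin":0,"fingers":0.15},
    {"x":0,"y":0,"z":0,"spin":0,"fingers":0.3},
    {"x":0,"y":0,"z":0,"spin":0,"fingers":0.4},
    {"x":0,"y":0,"z":0,"spin":0,"fingers":0.4},
    {"x":0,"y":0,"z":0,"spin":0,"fingers":0.4},
  ],
)

```text
clock: 7.65
eef_pos: [0.5692, 0.0323, 0.0546]
tcp_rot: [-0.1, 0.995, 0.0, -0.0]
force: [0.4, -0.3, -0.8]
gripper_width: 0.398
gripper_force: 0.0
```

Request:
carry_out(
  rows=[
    {"x":0,"y":0,"z":-0.3,"spin":0,"fingers":0.4},
    {"x":0,"y":0,"z":-0.8,"spin":0,"fingers":0.4},
    {"x":0,"y":0,"z":-1,"spin":0,"fingers":0.4},
    {"x":0,"y":0,"z":-1,"spin":0,"fingers":0.2},
    {"x":0,"y":0,"z":-0.5,"spin":0,"fingers":0},
    {"x":0,"y":0,"z":0,"spin":0,"fingers":0},
  ],
)

```text
clock: 8.25
eef_pos: [0.571, 0.0323, 0.1664]
tcp_rot: [-0.1, 0.995, -0.0, 0.003]
force: [0.9, 0.9, 0.1]
gripper_width: 0.181
gripper_force: 0.0
```

```bash
python3 - <<'E'
from h import *
st=robot.get_state();p=st['eef_pos'];print(p,st['force'],st['gripper_width'])
a=robot.grab_frame('side')[:,:,::-1]
cv2.imwrite('pics/s3.png',cv2.resize(a[110:270,140:353],(799,600),interpolation=cv2.INTER_CUBIC))
E
```

```text
[0.57098646 0.03232775 0.16638888] [0.93317665 0.93609567 0.08592633] 0.18113768378100678
```

View pics/s3.png

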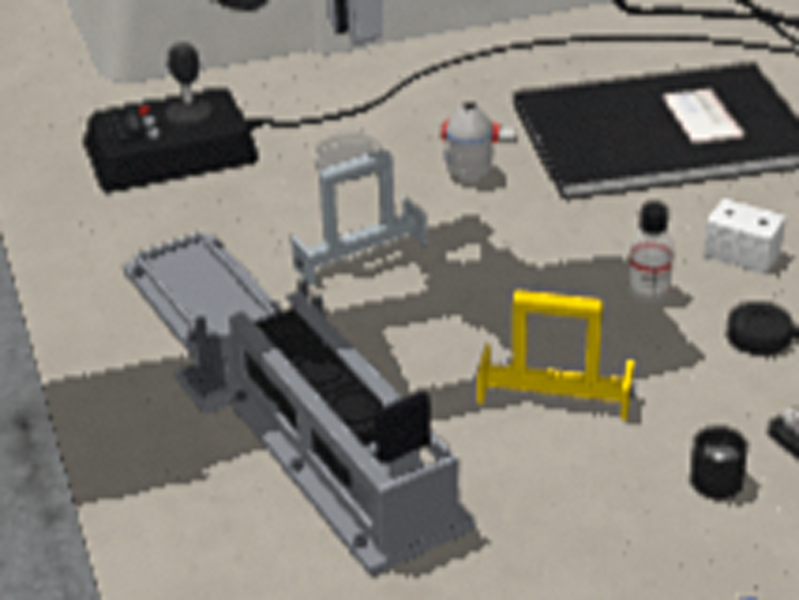

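The bar stands upright and free at (360,215); the tab is at (402,425). With the fingers shut I go behind the tab.

Request:
carry_out(
  rows=[
    {"x":0.3,"y":-0.9,"z":0,"spin":0,"fingers":0},
    {"x":0.4,"y":-1,"z":0,"spin":0,"fingers":0},
    {"x":0.4,"y":-1,"z":0,"spin":0,"fingers":0},
    {"x":0.4,"y":-1,"z":0,"spin":0,"fingers":0},
    {"x":0.4,"y":-1,"z":0,"spin":0,"fingers":0},
    {"x":0.4,"y":-1,"z":0,"spin":0,"fingers":0},
    {"x":0.4,"y":-1,"z":0,"spin":0,"fingers":0},
    {"x":0.4,"y":-1,"z":0,"spin":0,"fingers":0},
    {"x":0.4,"y":-1,"z":0,"spin":0,"fingers":0},
    {"x":0.2,"y":-0.4,"z":0,"spin":0,"fingers":0},
  ],
)

```text
clock: 9.3
eef_pos: [0.5142, -0.2649, 0.16]
tcp_rot: [-0.099, 0.995, 0.001, -0.002]
force: [-0.4, 0.5, 0.6]
gripper_width: 0.007
gripper_force: 0.0
```

Request:
carry_out(
  rows=[
    {"x":0,"y":0,"z":0.7,"spin":0,"fingers":0},
    {"x":0,"y":0,"z":0.5,"spin":0,"fingers":0},
    {"x":0,"y":0,"z":0.3,"spin":0,"fingers":0},
    {"x":0,"y":0,"z":0,"spin":0,"fingers":0},
    {"x":0,"y":0,"z":0,"spin":0,"fingers":0},
  ],
)

```text
clock: 9.8
eef_pos: [0.5161, -0.2624, 0.1178]
tcp_rot: [-0.1, 0.995, 0.0, -0.0]
force: [-0.5, 0.3, 0.8]
gripper_width: 0.006
gripper_force: 0.0
```

```bash
python3 - <<'E'
from h import *
st=robot.get_state();p=st['eef_pos'];print(p,st['force'],st['gripper_width'],st['joints'][5])
a=robot.grab_frame('side')[:,:,::-1]
cv2.imwrite('pics/s4.png',cv2.resize(a[110:270,140:353],(799,600),interpolation=cv2.INTER_CUBIC))
E
```

```text
[ 0.51610693 -0.26243622  0.11775898] [-0.46615589  0.28442071  0.80809089] 0.006117728986944207 -2.3404600158184508
```

View pics/s4.png

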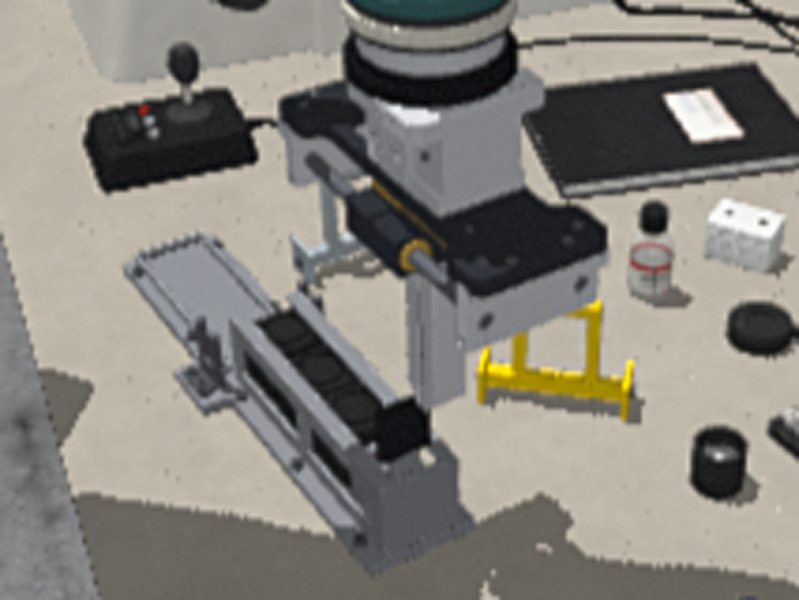

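Fingers at (438,398) are behind the tab at (402,425). I descend to tab height.

Request:
carry_out(
  rows=[
    {"x":0,"y":0,"z":0.5,"spin":0,"fingers":0},
    {"x":0,"y":0,"z":0.6,"spin":0,"fingers":0},
    {"x":0,"y":0,"z":0.45,"spin":0,"fingers":0},
    {"x":0,"y":0,"z":0,"spin":0,"fingers":0},
    {"x":0,"y":0,"z":0,"spin":0,"fingers":0},
  ],
)

```text
clock: 10.35
eef_pos: [0.5158, -0.263, 0.0711]
tcp_rot: [-0.1, 0.995, 0.0, -0.0]
force: [1.1, -0.4, 0.5]
gripper_width: 0.006
gripper_force: 0.0
```

Request:
carry_out(
  rows=[
    {"x":0,"y":0.1,"z":0,"spin":0,"fingers":0},
    {"x":0,"y":0.15,"z":0,"spin":0,"fingers":0},
    {"x":0,"y":0.15,"z":0,"spin":0,"fingers":0},
    {"x":0,"y":0.15,"z":0,"spin":0,"fingers":0},
    {"x":0,"y":0.15,"z":0,"spin":0,"fingers":0},
    {"x":0,"y":0.15,"z":0,"spin":0,"fingers":0},
    {"x":0,"y":0.15,"z":0,"spin":0,"fingers":0},
    {"x":0,"y":0.15,"z":0,"spin":0,"fingers":0},
  ],
)

```text
clock: 11.15
eef_pos: [0.5093, -0.2296, 0.0718]
tcp_rot: [-0.1, 0.995, -0.001, 0.0]
force: [0.4, -3.1, 1.2]
gripper_width: 0.007
gripper_force: 1.3
```

Request:
carry_out(
  rows=[
    {"x":0,"y":0.15,"z":0,"spin":0,"fingers":0},
    {"x":0,"y":0.15,"z":0,"spin":0,"fingers":0},
    {"x":0,"y":0.15,"z":0,"spin":0,"fingers":0},
    {"x":0,"y":0.15,"z":0,"spin":0,"fingers":0},
    {"x":0,"y":0.15,"z":0,"spin":0,"fingers":0},
    {"x":0,"y":0.15,"z":0,"spin":0,"fingers":0},
    {"x":0,"y":0.15,"z":0,"spin":0,"fingers":0},
    {"x":0,"y":0.15,"z":0,"spin":0,"fingers":0},
    {"x":0,"y":0.15,"z":0,"spin":0,"fingers":0},
    {"x":0,"y":0.15,"z":0,"spin":0,"fingers":0},
  ],
)

```text
clock: 12.15
eef_pos: [0.5001, -0.1848, 0.0714]
tcp_rot: [-0.1, 0.995, 0.0, 0.0]
force: [1.2, -3.2, 2.6]
gripper_width: 0.001
gripper_force: 1.9
```

Request:
carry_out(
  rows=[
    {"x":0,"y":0.15,"z":0,"spin":0,"fingers":0},
    {"x":0,"y":0.15,"z":0,"spin":0,"fingers":0},
    {"x":0,"y":0.15,"z":0,"spin":0,"fingers":0},
    {"x":0,"y":0.15,"z":0,"spin":0,"fingers":0},
    {"x":0,"y":0.15,"z":0,"spin":0,"fingers":0},
    {"x":0,"y":0.15,"z":0,"spin":0,"fingers":0},
    {"x":0,"y":0.15,"z":0,"spin":0,"fingers":0},
    {"x":0,"y":0.15,"z":0,"spin":0,"fingers":0},
    {"x":0,"y":0.15,"z":0,"spin":0,"fingers":0},
    {"x":0,"y":0.15,"z":0,"spin":0,"fingers":0},
  ],
)

```text
clock: 13.15
eef_pos: [0.4911, -0.1407, 0.0713]
tcp_rot: [-0.1, 0.995, 0.0, -0.0]
force: [0.7, -3.1, 3.8]
gripper_width: 0.004
gripper_force: 1.9
```

Request:
carry_out(
  rows=[
    {"x":0,"y":0.15,"z":0,"spin":0,"fingers":0},
    {"x":0,"y":0.15,"z":0,"spin":0,"fingers":0},
    {"x":0,"y":0.15,"z":0,"spin":0,"fingers":0},
    {"x":0,"y":0.15,"z":0,"spin":0,"fingers":0},
    {"x":0,"y":0.15,"z":0,"spin":0,"fingers":0},
    {"x":0,"y":0.15,"z":0,"spin":0,"fingers":0},
    {"x":0,"y":0.15,"z":0,"spin":0,"fingers":0},
    {"x":0,"y":0.15,"z":0,"spin":0,"fingers":0},
    {"x":0,"y":0.15,"z":0,"spin":0,"fingers":0},
    {"x":0,"y":0.1,"z":0,"spin":0,"fingers":0},
  ],
)

```text
clock: 14.15
eef_pos: [0.4823, -0.098, 0.0713]
tcp_rot: [-0.1, 0.995, 0.0, -0.0]
force: [0.6, -4.1, 3.7]
gripper_width: 0.008
gripper_force: 1.8
```

Request:
carry_out(
  rows=[
    {"x":0,"y":0.1,"z":0,"spin":0,"fingers":0},
    {"x":0,"y":0.1,"z":0,"spin":0,"fingers":0},
    {"x":0,"y":0,"z":0,"spin":0,"fingers":0},
  ],
)

```text
clock: 14.45
eef_pos: [0.481, -0.0918, 0.0711]
tcp_rot: [-0.1, 0.995, 0.001, -0.0]
force: [0.1, -2.3, 1.9]
gripper_width: 0.006
gripper_force: 1.0
```

Request:
carry_out(
  rows=[
    {"x":0,"y":0.05,"z":0,"spin":0,"fingers":0},
    {"x":0,"y":0.05,"z":0,"spin":0,"fingers":0},
    {"x":0,"y":0.05,"z":0,"spin":0,"fingers":0},
    {"x":0,"y":0.05,"z":0,"spin":0,"fingers":0},
  ],
)

```text
clock: 14.85
eef_pos: [0.4809, -0.0912, 0.0713]
tcp_rot: [-0.099, 0.995, -0.005, 0.0]
force: [3.7, -15.9, -1.5]
gripper_width: 0.002
gripper_force: 8.1
```

```bash
python3 - <<'E'
from h import *
a=robot.grab_frame('side')[:,:,::-1]
cv2.imwrite('pics/s5.png',cv2.resize(a[110:270,140:353],(799,600),interpolation=cv2.INTER_CUBIC))
E
```

```text
(no output)
```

View pics/s5.png

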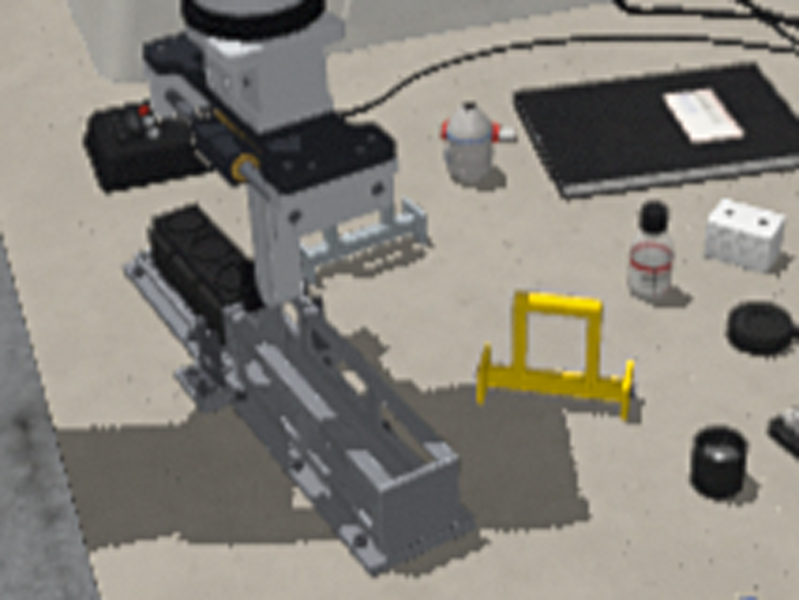

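The push met a firm stop; the row of cubes stands on the apron from (190,215) to (240,290). I back off, lift and check.

Request:
carry_out(
  rows=[
    {"x":0,"y":-0.3,"z":0,"spin":0,"fingers":0},
    {"x":0,"y":-0.7,"z":0,"spin":0,"fingers":0},
    {"x":0,"y":0,"z":-0.8,"spin":0,"fingers":0},
    {"x":0,"y":0,"z":-1,"spin":0,"fingers":0},
    {"x":0.5,"y":-0.8,"z":-1,"spin":0,"fingers":0},
    {"x":0.8,"y":-1,"z":-1,"spin":0,"fingers":0},
    {"x":0.8,"y":-1,"z":-0.5,"spin":0,"fingers":0},
    {"x":0.8,"y":-1,"z":0,"spin":0,"fingers":0},
    {"x":0,"y":-0.5,"z":0,"spin":0,"fingers":0},
    {"x":0,"y":0,"z":0,"spin":0,"fingers":0},
  ],
)

```text
clock: 15.9
eef_pos: [0.4264, -0.2602, 0.1991]
tcp_rot: [-0.099, 0.995, 0.002, -0.0]
force: [0.2, 0.7, -0.8]
gripper_width: 0.009
gripper_force: 0.0
```

```bash
python3 - <<'E'
from h import *
print(robot.get_state()['force'])
a=robot.grab_frame('side')[:,:,::-1]; b=robot.grab_frame('top')[:,:,::-1]
A=cv2.resize(a[140:260,160:280],(400,400),interpolation=cv2.INTER_CUBIC);B=cv2.resize(b[180:260,180:260],(400,400),interpolation=cv2.INTER_CUBIC)
cv2.imwrite('pics/s6.png',np.hstack([A,B]))
o=np.array([.4778,-.0705]);X=np.array([-.199,.98]);
for x in (.022,.06,.098,.136):
    q=[*(o+x*X),.051]; print(x,(proj('side',q)-[160,140]+.4)*400/120,(proj('top',q)-180+.4)*5+[400,0])
E
```

```text
[ 0.2290643   0.73865804 -0.80105998]
0.022 [160.48506372 161.97701004] [686.01295345 270.55733893]
0.06 [136.44497878 135.36612126] [611.39366931 286.25807452]
0.098 [113.60922896 110.08835705] [536.62196036 301.99088199]
0.136 [91.88952547 86.04598718] [461.69735909 317.75585973]
```

View pics/s6.png

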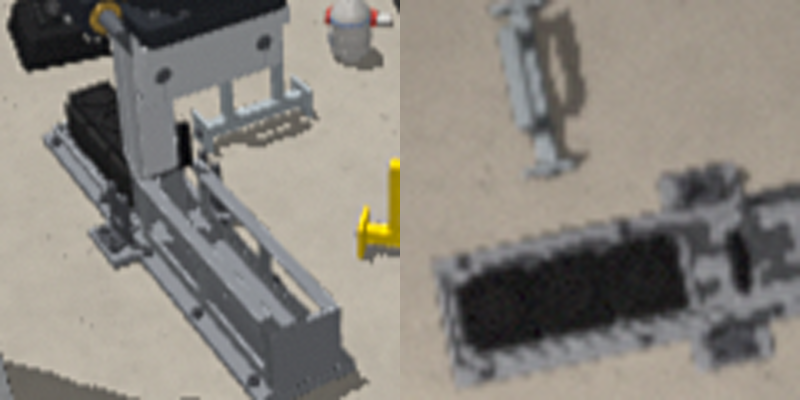

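The top view shows the black row from (460,318) to (688,270), where it should be with the follower at its end stop. The bar stands at (530,90), and nothing is touched.

```bash
python3 -c "
from station import robot
print(robot.job_done())"
```

```text
the job is handed in; nothing more can be done
None
```

I handed the job in at about 16 s of the 54 s allowed, with no verdict returned: in the last pictures the bar stands upright on the bench beside the magazine, all three cubes are on the apron clear of the mouth, and the arm touches nothing.

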